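# Put the bench air filter back into service

## Robot

A 6-joint arm with a two-finger parallel gripper is mounted at the origin on a cart in front of the work surface, level with it; the furniture and walls round the work are solid. World frame = base frame: x ahead of the robot, y to its left, z up, the work surface at z = 0. Lengths are in mm, angles in rad, forces in N, time in s.
With the tool pointing down it reaches from about 250 to 800 mm from the base axis. Payload 8.5 kg.
Tool frame: the origin (TCP) lies on the centre line of the jaws, within the pads' length; the fingertips stand 17 mm ahead of it and the grasp point (between the pads) lies 2 mm behind it; z points along the fingers, y is the line along which they close (so a half turn about z gives the same grasp; the last joint's range is limited). The gripper opens to 85 mm and grips with 20 to 120 N. Pads are 22 mm wide; open, the fingers measure 114 mm over their backs; the gripper's body (76 mm by 85 mm) begins 54 mm behind the grasp point. The pads swing forward as they close: fully open they stand 13 mm farther back than shut.
Start: joints at [1.196, 0.238, -0.013, 1.319, 0, 1.571], TCP at [192.177, 488.514, 226.176] pointing down, gripper open.
Joint ranges: [-2.66, 2.66], [-1.03, 1.9], [-1.14, 1.46], [-1.82, 2.27], [-1.45, 1.34], [-3.14, 3.14]. Speed limits (rad/s): [2.22, 2.22, 2.79, 3.14, 3.14, 3.14].

## Interface

Orientations are given as a unit quaternion [x, y, z, w].
In Python, from bench import r gives the robot as it stands.
- The arm moves only by the tool servo_tool, never from a script. Its arguments are lists of equal length, an entry for each row: "delta_pos": the shift along the tool's x, y, z in m, a list of three; "yaw": the turn about the tool's z in rad. In form: {"delta_pos": [[dx, dy, dz], ...], "yaw": [yaw, ...]}. A call has 1 to 8 rows; each row is the pose to reach, as a shift and turn from the pose commanded when the call began, along the tool's axes at that moment; what a row does not reach only later rows make up. A row lasts 1/10 s, in which the tool goes at most 50 mm and 8.59 degrees, less where a joint would pass 70% of its speed; a pose out of reach is approached as far as the arm can. A call with a gripper value outside its range is refused whole. "claw" is the opening, from 0 (shut) to 1 (fully open), set as the call begins (left out, the last holds). The fingers move at their own pace and stop on an object; "newtons" is the grip in N (left out, the last holds). Time passes only in rows, so rows that repeat a pose let the fingers close. It gives the time, the measured TCP pose, the force, the opening and the grip force at its end, in the units of the state.
- r.state(): the state, without advancing time (a new reading comes with each control period).
- r.read_camera(name): name is "side" or "top"; returns a dict with "frame" (480x640x3 uint8, red, green, blue), "vertical_fov" (degrees; the focal length in pixels is half the picture's height over the tangent of half this angle, whatever the lens; pixels are square), "cx", "cy" (the principal point, pixels), "dist" ([k1, k2, p1, p2, k3] as OpenCV has them; the pictures are not rectified), "R" (3x3) and "t" (3): a world point X has camera coordinates R X + t. Camera axes: x right, y down, z forward; pixel columns grow to the right and rows downward; lengths in mm; the calibration is good to about 2 mm. A picture is of the moment at which its call begins. There is no depth.
- r.close_job(): hands the job in; it is judged then, once.
The state is a dict: "time_s": time; "joint_pos": joint angles; "joint_vel": joint speeds; "effort": joint torques, N m; "position": TCP position; "eef_rot": TCP orientation; "wrist_force": force on the tool from outside, world axes, zero at the start; "wrist_torque": the same for the moment, N m; "opening": opening from 0.0 (shut) to 1.0 (fully open); "gripper_force": force on a finger pad.
Only numpy, scipy, OpenCV 4.12 (cv2) and the standard library are available. Lean on these libraries where they do the work, as an engineer would, in place of code of your own. Each camera call takes 0.05 s, during which the arm holds its last target. There are 200 camera calls.

## Task

The filter of the bench air unit has been cleaned: fit its cap from the tray, pushing it down and turning it clockwise until it locks and springs back up into its seat. Once it is locked, flip the vent lever over to shut, and only then turn the supply handle fully on, in line with the pipe. Leave the tools and the other parts in the tray where they lie.

Things in the scene. Friction and masses are not known exactly. Their poses are not given: they have to be found in the camera images.
- cap: Aluminium bayonet cap, loose, upright in the tray. Origin: centre of its underside, z up. Plug 45 mm across; two lugs along its x axis both ways, out to 30.5 mm, 12 mm wide, 6 to 12 mm up. Head 69 mm across, 26 to 36 mm up; on top a grip bar 58 mm long in x, 12 mm thick in y, 36 to 66 mm up. Half a turn makes no difference. 0.13 to 0.23 kg.
- air_unit: Fixed air unit on a grey plate 235 x 335 x 8 mm. Origin on the bench under the filter axis, z up, y along the pipe. Filter at the origin; ball valve with supply handle at y = -105 mm; vent block at y = +115 mm; receiver tank at x = +107 mm, 70 mm thick, top 91 mm (gauge 140 mm) above the bench.
- socket (a point): Centre of the filter's open mouth, on its rim, 75 mm above the bench; z up. Bore 50 mm; the cap's lugs enter by two gaps in its ledge that lie along this frame's x axis, both ways (each 44 degrees wide). The lugs clear the ledge when the cap's underside is 21.5 mm or more below the rim; the head meets the rim at 26 mm.
- socket_lock (a point): The same point; its x axis is where the cap's x axis (bar, either way round) lies when locked: along the pipe, 75 degrees clockwise, seen from above, from the entry. Stops block further or opposite turning. Released there, the spring lifts the cap 3.5 mm into its notch: locked, underside 18 mm below the rim.
- element (a joint): Travel in m of the brass filter element on its spring inside the socket: 0 = up (top face 12 mm below the rim, where the cap's underside meets it), positive = pushed down, up to 0.016. 3 N at 0, plus 0.5 N per mm.
- vent_lever (a joint): Vent toggle lever, rad: 0 = vent open (as found, leaning to the unit's +y, away from the filter), 0.90 = shut (leaning to -y, towards the filter). Over-centre spring: past upright (0.45) it snaps over to the end by itself; about 4 N at the knob.
- vent_hinge (a point): Pivot of the vent lever, 64 mm above the bench; it turns about the unit's x axis.
- vent_knob (a point): Centre of the black ball knob of the vent lever, 22 mm across, 55 mm from the pivot on a 9 mm thick stem.
- supply_handle (a joint): Supply ball valve handle, rad: 0 = off (as found, pointing to the unit's -x, across the pipe), 1.57 = on (pointing to -y, along the pipe, away from the filter). Opens counter-clockwise seen from above. Over-centre detent: past 0.79 it snaps to the end by itself; about 3 N at the grip.
- supply_hinge (a point): Centre of the supply handle's upright axis, 71 mm above the bench.
- supply_grip (a point): Middle of the handle's grip, 65 mm out from the axis: flat black sleeve 60 mm long, 18 mm wide, 13 mm high, centre 74.5 mm above the bench, free space 20 mm below it.
- parts_tray: Steel tray 190 x 270 mm, fixed; walls 22 mm high, floor 2 mm thick. Origin: centre of its underside, long side along its y axis.
- bearing_a: Bearing in the tray, 52 x 15 mm; leave it.
- bearing_b: Bearing in the tray, 47 x 14 mm; leave it.
- brass_bush: Brass bush in the tray, 33 x 30 mm; leave it.
- circlip_pliers: Pliers with red grips on the bench, 201 mm long; leave them.
- spanner_19: Spanner on the bench, 216 mm long; leave it.
- hex_key_8: Hexagon key on the bench, 114 mm long; leave it.
There are look-alikes about, which are no part of the job. Of the things that look like the cap, take the one that is farthest to the robot's right at the start.

How it is judged:
By the outcome, as a careful person would: the job done as asked, in the order asked, and still so for the second after the job is handed in, with the robot touching nothing.
It also fails if it takes over 67 s, if anything falls off the work surface, if the arm or the gripper's body presses on something with over 40 N, if the wrist force passes 120 N, or if a joint passes its speed limit or range.

## Working session

There is one attempt and no reset: what is moved stays moved. The work goes in short steps, Python scripts to look and compute and a tool call to move; the robot and the scene stay as the last step left them, time stands still between calls to the robot, and variables do not carry over. Pictures are saved under pics/ and viewed, at most 10 in all, crops included, and the job is handed in when it is done.

Besides the shell and the picture viewer there is one more tool, called as name(argument=value, ...) on one line, values as JSON. servo_tool: Moves the arm, as the interface text tells. Its arguments: {"type":"object","properties":{"delta_pos":{"type":"array","items":{"type":"array","items":{"type":"number"}}},"yaw":{"type":"array","items":{"type":"number"}},"claw":{"type":"number"},"newtons":{"type":"number"}},"required":["delta_pos","yaw"]}

```bash
ls; mkdir -p pics
cat > h.py <<'E'
import numpy as np, cv2
from bench import r
def K(c):
    f=240/np.tan(np.radians(c["vertical_fov"])/2)
    return np.array([[f,0,c["cx"]],[0,f,c["cy"]],[0,0,1.]])
def ray(c,uv):
    p=cv2.undistortPoints(np.array([[uv]],float),K(c),np.array(c["dist"],float))[0,0]
    R=np.array(c["R"]);t=np.array(c["t"])
    d=R.T@np.array([p[0],p[1],1]); return -R.T@t,d/np.linalg.norm(d)
def onz(c,uv,z):
    o,d=ray(c,uv); return o+d*(z-o[2])/d[2]
def proj(c,X):
    return cv2.projectPoints(np.array(X,float).reshape(-1,3),cv2.Rodrigues(np.array(c["R"],float))[0],np.array(c["t"],float),K(c),np.array(c["dist"],float))[0][:,0]
def snap(n,name):
    c=r.read_camera(n); cv2.imwrite(f"pics/{name}.png",c["frame"][:,:,::-1]); 
    np.save(f"pics/{name}.npy",c,allow_pickle=True); return c
def load(name): return np.load(f"pics/{name}.npy",allow_pickle=True).item()
E
python3 - <<'E'
from h import *
for n in("top","side"):
    c=snap(n,n+"0"); print(n,c["vertical_fov"],(-np.array(c["R"]).T@np.array(c["t"])).round(),np.array(c["R"]).round(2).tolist())
print(r.state())
E
```

```text
pics
top 49.692727320158625 [ 247.  -17. 1416.] [[0.01, -1.0, -0.01], [-0.99, -0.0, -0.16], [0.16, 0.01, -0.99]]
side 56.75231243083744 [ 314. -796.  797.] [[0.98, -0.22, -0.01], [-0.15, -0.65, -0.75], [0.16, 0.73, -0.66]]
{'time_s': 0.1, 'joint_pos': array([ 1.19601598e+00,  2.38694539e-01, -1.41968658e-02,  1.31917749e+00,
       -3.64941837e-06,  1.57081096e+00]), 'joint_vel': array([ 0.00190615, -0.00319508,  0.00214051, -0.00047061, -0.0001558 ,
        0.00061207]), 'effort': array([ 1.37842711e-03, -5.39721286e+01,  3.46999526e+01,  1.34695473e-02,
        8.55198596e-05,  2.30400565e-05]), 'position': array([192.04567959, 488.19950165, 225.64519724]), 'eef_rot': array([ 1.86302541e-01,  9.82492218e-01, -6.25486529e-04, -1.16739562e-04]), 'wrist_force': array([-0.32814653, -0.1788844 ,  0.22518677]), 'wrist_torque': array([-0.03886701, -0.01034233,  0.02499379]), 'gripper_force': 0.0, 'opening': 0.9962898674081783}
```

View pics/top0.png

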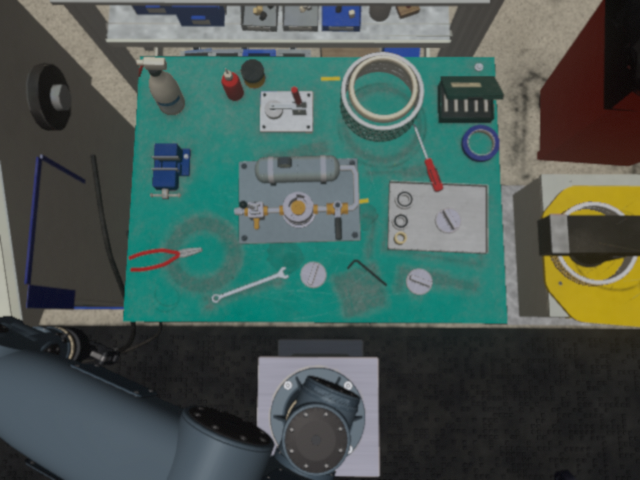

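View pics/side0.png

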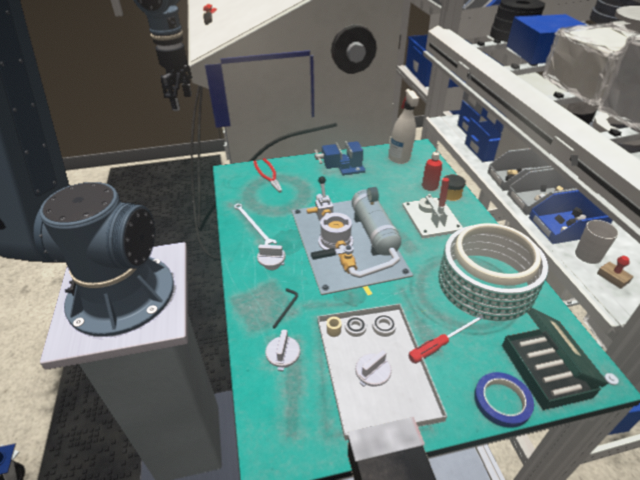

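The top view shows three caps: (447,220) in the tray, which is farthest right, and two look-alikes at (313,274) and (419,281). The unit's filter is at (298,208), the vent at about (245,210), and the supply handle at about (338,228). I'll measure from enlarged crops.

Run:
```python
from h import *
t=load("top0")["frame"][:,:,::-1]; s=load("side0")["frame"][:,:,::-1]
a=cv2.resize(t[155:255,230:363],None,fx=4,fy=4,interpolation=3)
b=cv2.resize(t[195:245,420:486],None,fx=4,fy=4,interpolation=3)
e=cv2.resize(s[170:290,295:395],None,fx=3,fy=3,interpolation=3)[:, :260]
im=np.zeros((600,800,3),np.uint8); im[:400,:532]=a; im[:200,534:798]=b; im[240:600,534:794]=e
cv2.imwrite("pics/crop0.png",im)
```

```text
(no output)
```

View pics/crop0.png

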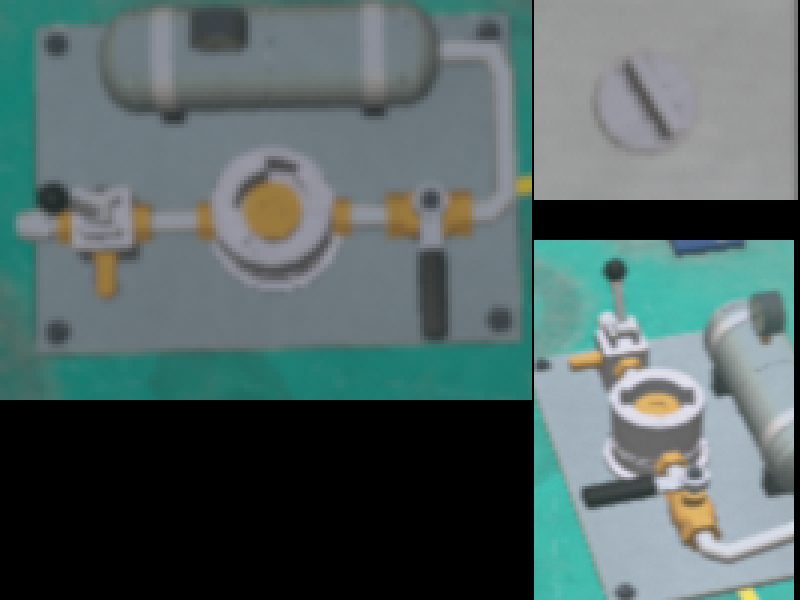

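The crops show these positions in top-view pixels:
- Rim centre about (298,206.7)
- Plate screws (244,166), (352.5,163), (244.5,238), (355,235)
- Supply pivot (337.3,205)
- Vent knob (243,204.4)
- Cap head (448,220.4)

The dark strip on the cap is the shaded side of the bar.

Run:
```python
from h import *
c=load("top0"); s=load("side0")
def A(x,y): return (230+(x+.5)/4-.5,155+(y+.5)/4-.5)
def B(x,y): return (420+(x-534+.5)/4-.5,195+(y+.5)/4-.5)
S=lambda x,y:(295+(x-534+.5)/3-.5,170+(y-240+.5)/3-.5)
P={}
for n,p,z in [("rim",(272,207),75),("brass",(272,211),63),("s1",(57,45),8),("s2",(490,32),8),("s3",(58,332),8),("s4",(500,320),8),
 ("c1",(37,27),8),("c2",(508,14),8),("c3",(523,338),8),("c4",(40,352),8),("hinge",(430,200),80),("gripend",(433,338),75),("knob",(52,198),115)]:
    P[n]=onz(c,A(*p),z); print(n,P[n].round(1))
print("capT",onz(c,B(646,102),38).round(1))
print("rimS",onz(s,S(656,398),75).round(1),"knobS",onz(s,S(615,270),115).round(1),"capS",onz(s,(373,370),38).round(1))
# head mask in side/top: bright lavender vs tray
for n,q in(("top",(448,220)),("side",(373,370))):
    f=load(n+"0"); x,y=q; a=f["frame"][y-30:y+30,x-30:x+30].astype(int)
    m=((a[:,:,2]-a[:,:,0])>4).astype(np.uint8); 
    k,l,st,ce=cv2.connectedComponentsWithStats(m); i=1+st[1:,4].argmax(); print(n,st[i],ce[i]+[x-30,y-30], onz(f,ce[i]+[x-30,y-30],38).round(1))
    print(a[30,30],a[5,30])
# tip of bar
g=c["frame"][195:245,420:486].astype(int).sum(2)
ys,xs=np.where((g<330)); print(len(xs),xs.min()+420,xs.max()+420,ys.min()+195,ys.max()+195)
v,ctr=cv2.PCACompute(np.c_[xs,ys].astype(np.float32),None)[1],(xs.mean()+420,ys.mean()+195); print(v[0],ctr)
w1=onz(c,ctr,53);w2=onz(c,np.array(ctr)+5*v[0],53); print("darkside mid",w1.round(1),"ang",np.degrees(np.arctan2(*(w2-w1)[1::-1])))
```

```text
rim [543.8  54.   75. ]
brass [543.7  54.6  63. ]
s1 [674.5 210.2   8. ]
s2 [685.1 -94.4   8. ]
s3 [470.1 203.7   8. ]
s4 [ 479.7 -100.4    8. ]
c1 [687.6 224.7   8. ]
c2 [ 698.2 -107.1    8. ]
c3 [ 467.3 -116.1    8. ]
c4 [456.2 215.7   8. ]
hinge [547.8 -50.4  80. ]
gripend [456.5 -52.5  75. ]
knob [540.3 193.3 115. ]
capT [ 515.5 -349.8   38. ]
rimS [543.3  53.6  75. ] knobS [539.9 192.7 115. ] capS [ 514.2 -355.    38. ]
top [ 27  19  16  18 172] [453.40697674 216.77325581] [ 524.8 -365.7   38. ]
[86 85 85] [153 153 153]
side [ 14  10  33  33 542] [373.60516605 367.13837638] [ 517.3 -349.3   38. ]
[152 147 151] [225 224 226]
47 443 453 211 228
[0.50017667 0.8659233 ] (np.float64(447.6595744680851), np.float64(220.06382978723406))
darkside mid [ 512.7 -346.3   53. ] ang -151.9065421798481
```

servo_tool(delta_pos=[[-0.608,-0.662,0.02],[-0.608,-0.662,0.02],[-0.608,-0.662,0.02],[-0.608,-0.662,0.02],[-0.608,-0.662,0.02],[-0.608,-0.662,0.02],[-0.608,-0.662,0.02],[-0.608,-0.662,0.02]], yaw=[-0.865,-0.865,-0.865,-0.865,-0.865,-0.865,-0.865,-0.865], claw=1.0)

```text
time_s: 0.9
position: [326.5, 142.4, 218.1]
eef_rot: [-0.244, 0.97, -0.0, 0.0]
wrist_force: [1.9, 0.2, -0.9]
opening: 1.0
gripper_force: 0.0
```

```bash
cat >> h.py <<'E'
from scipy.spatial.transform import Rotation as Rn
def go(x,y,z,psi):
    s=r.state(); M=Rn.from_quat(s["eef_rot"]).as_matrix()
    now=np.degrees(np.arctan2(M[1,1],M[0,1])); d=M.T@(np.array([x,y,z])-s["position"])
    yw=-np.radians((psi-now+180)%360-180)
    print("t",round(s["time_s"],2),"pos",s["position"].round(1),"psi",round(now,1),"F",s["wrist_force"].round(1),"T",s["wrist_torque"].round(2),"op",round(s["opening"],3),"gf",round(s["gripper_force"],1),"j1,j6",s["joint_pos"][[0,5]].round(2),"tilt",M[:2,2].round(3))
    print("delta",(d/1000).round(4),"yaw",round(yw,3))
E
python3 -c "
from h import *; go(515.5,-350.5,205,118)"
```

```text
t 0.9 pos [326.5 142.4 218.1] psi 118.3 F [ 1.9  0.2 -0.9] T [ 0.02 -0.06 -0.03] op 1.0 gf 0.0 j1,j6 [ 0.41 -0.08] tilt [0. 0.]
delta [ 0.0671 -0.5236  0.0131] yaw 0.005
```

servo_tool(delta_pos=[[0.067,-0.524,0.013],[0.067,-0.524,0.013],[0.067,-0.524,0.013],[0.067,-0.524,0.013],[0.067,-0.524,0.013],[0.067,-0.524,0.013],[0.067,-0.524,0.013],[0.067,-0.524,0.013]], yaw=[0.005,0.005,0.005,0.005,0.005,0.005,0.005,0.005])

```text
time_s: 1.7
position: [468.6, -232.0, 208.0]
eef_rot: [-0.24, 0.971, 0.0, -0.0]
wrist_force: [-0.1, 1.3, 0.1]
opening: 1.002
gripper_force: 0.0
```

```bash
python3 -c "
from h import *; go(515.5,-350.5,140,118)
c=snap('side','s1'); f=c['frame'][:,:,::-1]
t=snap('top','t1')['frame'][:,:,::-1]
a=cv2.resize(f[300:450,300:430],None,fx=4,fy=4,interpolation=3); b=cv2.resize(t[150:300,380:440],None,fx=4,fy=4,interpolation=3)
cv2.imwrite('pics/crop1.png',np.hstack([a,b]))"
```

```text
t 1.7 pos [ 468.6 -232.   208. ] psi 117.8 F [-0.1  1.3  0.1] T [ 0.05 -0.03  0.  ] op 1.002 gf 0.0 j1,j6 [-0.46 -0.94] tilt [-0.  0.]
delta [ 0.0137 -0.1268  0.068 ] yaw -0.004
```

View pics/crop1.png

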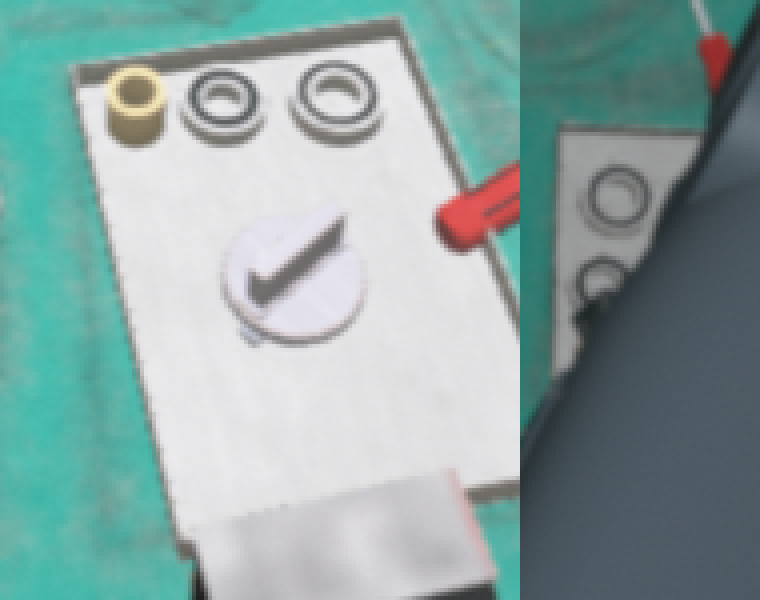

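In the side view the cap's bar runs from about crop (250,277) to (345,217), which is the near top edge. The head is centred at about (294,280). Next I'll project those points.

Run:
```python
from h import *
c=load("s1"); q=lambda x,y:(300+(x+.5)/4-.5,300+(y+.5)/4-.5)
a=onz(c,q(250,277),68);b=onz(c,q(345,217),68);print(a,b,np.linalg.norm(b-a),np.degrees(np.arctan2(*(b-a)[1::-1])))
m=(a+b)/2;n=(b-a)/np.linalg.norm(b-a);print("bar centre",m+6*np.array([-n[1],n[0],0]))
L,R_,B_=q(222,270),q(366,285),q(297,342)
print("head L,R,B",onz(c,L,36),onz(c,R_,36),onz(c,B_,32))
for ang in(28,34):
  e=np.radians(ang);u=np.array([np.cos(e),np.sin(e),0]);v=np.array([-u[1],u[0],0]);C=np.array([515.5,-350.5,68])
  P=[C+s*29*u+k*6*v for s in(-1,1) for k in(-1,1)]
  print(ang,((proj(c,P)-300+.5)*4-.5).round(0).tolist(),((proj(load('top0'),P)-[420,195]+.5)*4+[534,0]).round(0).tolist())
```

```text
[ 487.3125506 -365.6318815   68.       ] [ 541.0362641  -344.67324378   68.        ] 57.667164724272794 21.31169804826557
bar centre [ 511.99375867 -349.56286038   68.        ]
head L,R,B [ 482.7771113 -339.9384539   36.       ] [ 548.15728307 -363.6187541    36.        ] [ 507.30008846 -382.87925942   32.        ]
28 [[264.0, 282.0], [245.0, 265.0], [349.0, 212.0], [331.0, 196.0]] [[688.0, 128.0], [672.0, 136.0], [644.0, 52.0], [628.0, 60.0]]
34 [[269.0, 285.0], [249.0, 270.0], [345.0, 207.0], [325.0, 193.0]] [[692.0, 125.0], [677.0, 135.0], [640.0, 53.0], [625.0, 63.0]]
```

servo_tool(delta_pos=[[0.0153,-0.1254,0.06],[0.0153,-0.1254,0.06],[0.0153,-0.1254,0.06],[0.0153,-0.1254,0.06],[0.0153,-0.1254,0.06]], yaw=[0.048,0.048,0.048,0.048,0.048])

```text
time_s: 2.3
position: [512.7, -347.6, 147.2]
eef_rot: [-0.216, 0.976, 0.001, -0.001]
wrist_force: [-0.3, 0.7, 0.9]
opening: 1.005
gripper_force: 0.0
```

```bash
python3 -c "
from h import *; go(513.5,-350,58,115)"
```

```text
t 2.3 pos [ 512.7 -347.6  147.2] psi 115.0 F [-0.3  0.7  0.9] T [-0.02  0.02 -0.07] op 1.005 gf 0.0 j1,j6 [-0.6  -1.03] tilt [-0.002  0.002]
delta [ 0.0002 -0.0028  0.0891] yaw -0.0
```

servo_tool(delta_pos=[[0,-0.0015,0.045],[0,-0.0015,0.088],[0,-0.0015,0.088],[0,-0.0015,0.088]], yaw=[0,0,0,0])

```text
time_s: 2.7
position: [514.0, -348.1, 61.7]
eef_rot: [-0.217, 0.976, 0.0, -0.0]
wrist_force: [0.0, -0.8, 0.1]
opening: 1.003
gripper_force: 0.0
```

servo_tool(delta_pos=[[0,0,0],[0,0,0],[0,0,0],[0,0,0],[0,0,0],[0,0,0],[0,0,0],[0,0,0]], yaw=[0,0,0,0,0,0,0,0], claw=0.0, newtons=60)

```text
time_s: 3.5
position: [514.2, -349.6, 60.9]
eef_rot: [-0.217, 0.976, -0.001, 0.0]
wrist_force: [-0.7, -1.4, 4.3]
opening: 0.096
gripper_force: 58.9
```

```bash
python3 -c "
from h import *; go(513.5,-350,180,115)"
```

```text
t 3.5 pos [ 514.2 -349.6   60.9] psi 115.0 F [-0.7 -1.4  4.3] T [-0.2   0.18  0.02] op 0.096 gf 58.9 j1,j6 [-0.6  -1.03] tilt [ 0.    -0.001]
delta [ 0.0008 -0.0002 -0.1191] yaw 0.001
```

servo_tool(delta_pos=[[0,0,-0.05],[0,0,-0.1],[0,0,-0.12],[0,0,-0.12],[0,0,-0.12]], yaw=[0,0,0,0,0])

```text
time_s: 4.0
position: [513.8, -348.9, 179.5]
eef_rot: [-0.217, 0.976, 0.0, -0.0]
wrist_force: [-0.8, 0.4, -2.4]
opening: 0.094
gripper_force: 58.6
```

```bash
python3 -c "
from h import *; go(543.6,53.8,180,91.9)
c=snap('side','s2'); f=c['frame'][:,:,::-1]
p=proj(c,r.state()['position'])[0]; print(p); x,y=p.astype(int)
a=cv2.resize(f[y-60:y+60,x-60:x+60],None,fx=5,fy=5,interpolation=3)
cv2.imwrite('pics/crop2.png',a); print(x-60,y-60)"
```

```text
t 4.0 pos [ 513.8 -348.9  179.5] psi 115.1 F [-0.8  0.4 -2.4] T [0.02 0.03 0.  ] op 0.094 gf 58.6 j1,j6 [-0.6  -1.03] tilt [-0.001  0.001]
delta [-1.975e-01  3.522e-01 -2.000e-04] yaw 0.404
[377.2193375  322.03194059]
317 262
```

View pics/crop2.png

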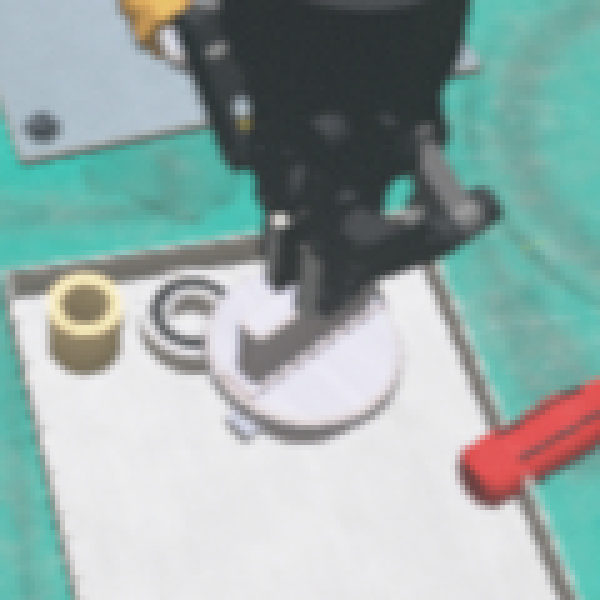

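The cap is held upright and level. The head's horizontal extremes are at crop x 208 and 400, so the head centre is at u ≈ 377.7. I'll compare that with the tool axis.

Run:
```python
from h import *
c=load("s2"); f=c["frame"]
th=np.linspace(0,2*np.pi,73); C=np.array([513.8,-348.9])
u=np.array([np.cos(np.radians(25)),np.sin(np.radians(25))])
for e in(-4,0,4):
  P=[[*(C+e*u+34.5*np.array([np.cos(a),np.sin(a)])),z] for a in th for z in(146.6,156.6)]
  p=(proj(c,P)-[317,262]+.5)*5; print(e,p.min(0).round(0),p.max(0).round(0))
  print(((proj(c,[*(C+(e-29)*u+6*np.array([u[1],-u[0]])),156.6])-[317,262]+.5)*5).round(0), "near lower corner; seen 240-245,380")
a=f[262+50:262+92,317+35:317+90].astype(int)
for v in (335,340,345):print(v,f[v,352:404].astype(int).sum(1).tolist())
```

```text
-4 [192. 270.] [391. 448.]
[[242. 401.]] near lower corner; seen 240-245,380
0 [201. 265.] [399. 442.]
[[251. 396.]] near lower corner; seen 240-245,380
4 [209. 260.] [407. 435.]
[[259. 390.]] near lower corner; seen 240-245,380
335 [406, 370, 355, 349, 345, 351, 412, 564, 668, 681, 690, 679, 560, 400, 339, 343, 343, 339, 342, 345, 391, 495, 588, 597, 590, 648, 690, 707, 711, 711, 707, 704, 701, 701, 704, 704, 704, 702, 705, 707, 707, 707, 703, 683, 650, 657, 687, 700, 701, 700, 699, 699]
340 [697, 696, 697, 695, 698, 703, 708, 690, 588, 457, 496, 596, 637, 630, 641, 664, 635, 606, 654, 695, 707, 704, 700, 698, 696, 701, 700, 699, 702, 698, 701, 701, 704, 709, 711, 712, 707, 701, 701, 700, 690, 660, 571, 542, 638, 696, 706, 706, 705, 702, 704, 703]
345 [702, 697, 701, 702, 702, 700, 702, 706, 703, 673, 632, 633, 617, 543, 463, 417, 405, 441, 516, 577, 631, 671, 682, 685, 692, 698, 695, 693, 689, 683, 679, 673, 662, 644, 603, 553, 501, 459, 453, 507, 619, 683, 695, 689, 685, 686, 686, 692, 692, 695, 701, 701]
```

servo_tool(delta_pos=[[-0.1975,0.3522,0],[-0.1975,0.3522,0],[-0.1975,0.3522,0],[-0.1975,0.3522,0],[-0.1975,0.3522,0],[-0.1975,0.3522,0],[-0.1975,0.3522,0],[-0.1975,0.3522,0]], yaw=[0.404,0.404,0.404,0.404,0.404,0.404,0.404,0.404])

```text
time_s: 4.85
position: [542.1, 49.4, 178.4]
eef_rot: [-0.017, 1.0, -0.0, -0.002]
wrist_force: [0.8, -0.9, -1.9]
opening: 0.099
gripper_force: 58.7
```

```bash
python3 -c "
from h import *; go(543.6,53.8,155,91.9)"
```

```text
t 4.85 pos [542.1  49.4 178.4] psi 91.9 F [ 0.8 -0.9 -1.9] T [-0.05 -0.08  0.02] op 0.099 gf 58.7 j1,j6 [0.09 0.06] tilt [-0.003 -0.   ]
delta [-0.0017  0.0044  0.0234] yaw -0.0
```

servo_tool(delta_pos=[[-0.0015,0.0044,0.031],[-0.0015,0.0044,0.031],[-0.0015,0.0044,0.031]], yaw=[0,0,0])

```text
time_s: 5.15
position: [543.3, 51.5, 147.9]
eef_rot: [-0.017, 1.0, -0.0, -0.002]
wrist_force: [-0.0, 0.5, -1.4]
opening: 0.1
gripper_force: 58.9
```

```bash
python3 -c "
from h import *; go(543.6,53.8,147,91.9)
c=snap('side','s3'); f=c['frame'][:,:,::-1]
a=cv2.resize(f[170:290,280:420],None,fx=5,fy=5,interpolation=3)
cv2.imwrite('pics/crop3.png',a)
th=np.linspace(0,2*np.pi,73); S=r.state()['position']
for C,R,z in((S[:2],34.5,S[2]-58.9+36),(S[:2],34.5,S[2]-58.9+26),(S[:2],22.5,S[2]-58.9)):
  p=(proj(c,[[*(C+R*np.array([np.cos(q),np.sin(q)])),z] for q in th])-[280,170]+.5)*5; print(p.min(0).round(),p.max(0).round())
print(((proj(c,[[S[0]-30.5,S[1]-1,S[2]-50],[S[0]+29,S[1]+1,S[2]+7],[S[0]-29,S[1]-1,S[2]+7],[S[0]-29,S[1]-7,S[2]-22]])-[280,170]+.5)*5).round())
"
```

```text
t 5.15 pos [543.3  51.5 147.9] psi 91.9 F [-0.   0.5 -1.4] T [-0.02  0.02 -0.02] op 0.1 gf 58.9 j1,j6 [0.09 0.06] tilt [-0.004 -0.001]
delta [-0.0004  0.0023  0.0009] yaw 0.0
[214. 146.] [353. 231.]
[214. 162.] [353. 247.]
[238. 216.] [327. 272.]
[[224. 240.]
 [342. 129.]
 [227. 148.]
 [230. 203.]]
```

View pics/crop3.png

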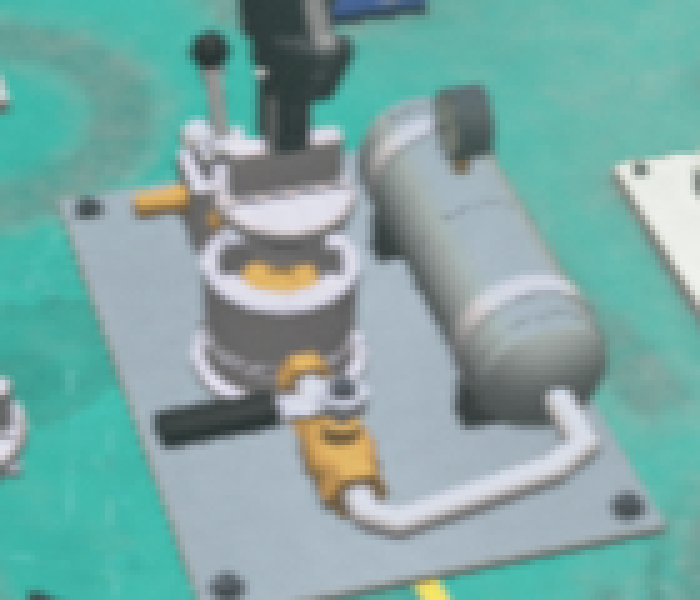

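The head spans crop x 214–356 against a predicted 214–353, so the cap is centred in the grip to about 1 mm. It sits above the mouth, whose rim spans 200–358. Next I'll descend in steps with force checks.

servo_tool(delta_pos=[[-0.0003,0.0015,0.009],[-0.0003,0.0015,0.018],[-0.0003,0.0015,0.018],[-0.0003,0.0015,0.018]], yaw=[0,0,0,0])

```text
time_s: 5.6
position: [544.8, 52.9, 131.2]
eef_rot: [-0.016, 1.0, -0.0, -0.0]
wrist_force: [-0.3, 0.2, -1.5]
opening: 0.101
gripper_force: 58.9
```

```bash
python3 -c "
from h import *; go(543.6,53.8,120,91.9)"
```

```text
t 5.6 pos [544.8  52.9 131.2] psi 91.9 F [-0.3  0.2 -1.5] T [-0.05 -0.02 -0.05] op 0.101 gf 58.9 j1,j6 [0.1  0.06] tilt [-0.001 -0.   ]
delta [0.0012 0.0009 0.0112] yaw -0.001
```

servo_tool(delta_pos=[[0.001,0.0009,0.005],[0.001,0.0009,0.01],[0.001,0.0009,0.01]], yaw=[0,0,0])

```text
time_s: 5.9
position: [548.9, 54.9, 124.6]
eef_rot: [-0.017, 1.0, 0.0, 0.006]
wrist_force: [7.9, -0.0, 14.4]
opening: 0.095
gripper_force: 61.1
```

```bash
python3 -c "
from h import *; go(543.6,53.8,112,91.9)"
```

```text
t 5.9 pos [548.9  54.9 124.6] psi 91.9 F [ 7.9 -0.  14.4] T [ 0.1  -1.55 -0.01] op 0.095 gf 61.1 j1,j6 [0.1  0.07] tilt [0.011 0.001]
delta [ 0.0054 -0.0009  0.0126] yaw 0.0
```

Contact pushes the cap towards +x, so I'll back off and retry with a small +x shift.

servo_tool(delta_pos=[[0,0,-0.004],[0,0,-0.007],[0,0,-0.007],[0,0,-0.007]], yaw=[0,0,0,0])

```text
time_s: 6.3
position: [543.4, 54.2, 127.9]
eef_rot: [-0.017, 1.0, -0.0, -0.001]
wrist_force: [1.4, 0.2, -1.9]
opening: 0.094
gripper_force: 58.9
```

```bash
python3 -c "
from h import *; go(543.6,53.8,120,91.9)
c=snap('side','s4'); f=c['frame'][:,:,::-1]; t=snap('top','t4')['frame'][:,:,::-1]
a=cv2.resize(f[185:265,305:375],None,fx=6,fy=6,interpolation=3);b=cv2.resize(t[170:250,270:320],None,fx=6,fy=6,interpolation=3)
cv2.imwrite('pics/crop4.png',np.hstack([a,b]))"
```

```text
t 6.3 pos [543.4  54.2 127.9] psi 91.9 F [ 1.4  0.2 -1.9] T [ 0.04 -0.05 -0.04] op 0.094 gf 58.9 j1,j6 [0.1  0.07] tilt [-0.001 -0.   ]
delta [-0.0002 -0.0004  0.0079] yaw 0.0
```

View pics/crop4.png

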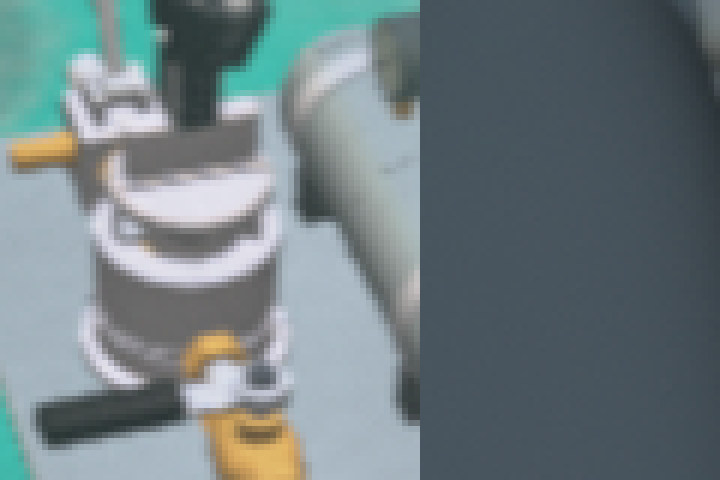

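The cap sits over the mouth, with the head centre at crop x ≈190 and the rim centre at ≈188. I'll measure the slope of the bar's lower edge in s3 and s4 to see whether the cap has tipped in the grip.

Run:
```python
from h import *
for n,S,x0,x1 in(("s3",(543.3,51.5,147.9),327,347),("s4",(543.4,54.2,127.9),325,349)):
    c=load(n); g=cv2.cvtColor(c["frame"],cv2.COLOR_RGB2GRAY).astype(float)
    u=np.array([np.cos(np.radians(1.9)),np.sin(np.radians(1.9))]);v=np.array([u[1],-u[0]])
    S=np.array(S); E=[[*(S[:2]+s*28*u+6*v),S[2]-58.9+h] for h in(36,66) for s in(-1,1)]
    p=proj(c,E); print(n,"pred",p.round(1).tolist(),"slope",((p[1]-p[0])[1]/(p[1]-p[0])[0]).round(3))
    low=[];x=[]
    for k in range(int(p[0][0])+3,int(p[1][0])-1):
        yp=p[0][1]+(k-p[0][0])*(p[1]-p[0])[1]/(p[1]-p[0])[0]; a=int(yp)-7
        d=np.diff(g[a:a+12,k]); i=d.argmax(); 
        if 0<i<10: off=.5*(d[i-1]-d[i+1])/(d[i-1]-2*d[i]+d[i+1])
        else: off=0
        low.append(a+i+.5+off);x.append(k)
    q=np.polyfit(x,low,1); print("slope seen",q[0].round(3),"at mid pred-vs-seen",(p[0]+p[1])[1]/2,np.polyval(q,(p[0]+p[1])[0]/2),np.round(low,1).tolist())
```

```text
s3 pred [[325.6, 210.5], [347.4, 206.9], [325.6, 200.7], [347.8, 197.0]] slope -0.17
slope seen -0.206 at mid pred-vs-seen 208.699576601985 208.42671391694518 [210.4, 210.5, 210.5, 208.3, 208.4, 208.5, 209.4, 209.5, 209.5, 207.3, 207.3, 207.5, 208.4, 208.5, 208.5, 206.3, 206.3, 206.5]
s4 pred [[325.4, 216.2], [346.8, 212.5], [325.4, 206.6], [347.2, 203.0]] slope -0.172
slope seen -0.189 at mid pred-vs-seen 214.39106907002173 214.02044876746498 [216.5, 214.4, 214.4, 214.7, 215.4, 215.5, 215.6, 213.3, 213.4, 213.7, 214.4, 214.5, 212.3, 212.3, 212.4, 212.7, 213.4]
```

Run:
```python
from h import *
for n,(x0,x1,y0,y1) in(("top0",(278,320,186,232)),("side0",(314,356,205,255))):
    c=load(n); f=cv2.resize(c["frame"][y0:y1,x0:x1],None,fx=8,fy=8,interpolation=2)
    h=cv2.cvtColor(f,cv2.COLOR_RGB2HSV).astype(int)
    # brass
    m=((h[...,0]>10)&(h[...,0]<28)&(h[...,1]>110)).astype(np.uint8)
    k,l,st,ce=cv2.connectedComponentsWithStats(m)
    for i in range(1,k):
        if st[i,4]>1500:
            p=st[i,:2]+st[i,2:4]/2; uv=(p+.5)/8-.5+[x0,y0]; print(n,"brass",st[i],uv.round(1),onz(c,uv,63).round(1))
    m=((h[...,2]>170)&(h[...,1]<40)).astype(np.uint8)
    cs,_=cv2.findContours(m,cv2.RETR_CCOMP,cv2.CHAIN_APPROX_NONE)
    for q in cs:
        if cv2.contourArea(q)>8000:
            e=cv2.fitEllipse(q); uv=(np.array(e[0])+.5)/8-.5+[x0,y0]; print(n,"white",cv2.boundingRect(q),np.round(e[1],0),uv.round(1),onz(c,uv,75).round(1))
```

```text
top0 brass [ 109  118  105  110 9047] [297.8 207.2] [544.2  54.3  63. ]
top0 brass [ 285  154   29   65 1579] [315.  208.9] [539.8   8.2  63. ]
side0 brass [ 120  131  113   50 4379] [335.6 224.1] [546.1  60.7  63. ]
side0 brass [ 176  287   72   53 1881] [340.1 243.8] [537.8 -15.4  63. ]
side0 white (0, 0, 336, 400) [348. 427.] [335.  229.3] [535.7  27.   75. ]
side0 white (76, 90, 202, 100) [ 95. 190.] [335.7 222. ] [544.5  54.9  75. ]
```

servo_tool(delta_pos=[[-0.002,0.0004,0],[-0.002,0.0004,0.003],[-0.002,0.0004,0.005]], yaw=[0,0,0])

```text
time_s: 6.7
position: [548.3, 55.1, 125.3]
eef_rot: [-0.017, 1.0, 0.0, 0.003]
wrist_force: [1.9, 1.6, 20.8]
opening: 0.097
gripper_force: 62.8
```

```bash
python3 -c "
from h import *; go(545.5,54.4,120,91.9)"
```

```text
t 6.7 pos [548.3  55.1 125.3] psi 91.9 F [ 1.9  1.6 20.8] T [ 0.25 -0.13 -0.05] op 0.097 gf 62.8 j1,j6 [0.1  0.07] tilt [0.005 0.001]
delta [ 0.0028 -0.0006  0.0053] yaw 0.0
```

I misread the entry angle. Locked is along the pipe and entry is 75° counter-clockwise from that, so entry lies 15° clockwise of the unit's x axis. The notch seen at crop (283,165) agrees. I'll back off and turn 15° clockwise.

servo_tool(delta_pos=[[0.001,0,-0.008],[0.001,0,-0.009],[0.001,0,-0.009],[0.001,0,-0.009],[0.001,0,-0.009]], yaw=[0,0.13,0.262,0.262,0.262])

```text
time_s: 7.2
position: [544.8, 54.7, 132.2]
eef_rot: [0.112, 0.994, -0.0, -0.0]
wrist_force: [-0.1, 0.4, -1.9]
opening: 0.097
gripper_force: 58.9
```

```bash
python3 -c "
from h import *; go(544.5,54.5,112,76.9)"
```

```text
t 7.2 pos [544.8  54.7 132.2] psi 77.1 F [-0.1  0.4 -1.9] T [ 0.01 -0.06 -0.01] op 0.097 gf 58.9 j1,j6 [0.1  0.33] tilt [-0.001 -0.   ]
delta [ 0.0002 -0.0002  0.0202] yaw 0.004
```

servo_tool(delta_pos=[[0,0,0.004],[0,0,0.008],[0,0,0.012],[0,0,0.012]], yaw=[0.004,0.004,0.004,0.004])

```text
time_s: 7.6
position: [544.7, 54.6, 119.8]
eef_rot: [0.116, 0.993, -0.0, -0.0]
wrist_force: [-0.0, -0.9, 1.6]
opening: 0.096
gripper_force: 59.6
```

```bash
python3 -c "
from h import *; go(544.5,54.5,109.5,76.9)"
```

```text
t 7.6 pos [544.7  54.6 119.8] psi 76.7 F [-0.  -0.9  1.6] T [-0.15  0.07  0.  ] op 0.096 gf 59.6 j1,j6 [0.1  0.33] tilt [-0.001 -0.   ]
delta [ 0.0002 -0.0001  0.0103] yaw -0.004
```

The cap is in, with the force matching the spring. Next I'll push it down about 10.5 mm.

servo_tool(delta_pos=[[0,0,0.004],[0,0,0.008],[0,0,0.011],[0,0,0.011],[0,0,0.011]], yaw=[0,0,0,0,0])

```text
time_s: 8.1
position: [545.1, 54.6, 109.6]
eef_rot: [0.116, 0.993, -0.0, 0.0]
wrist_force: [-1.7, -1.1, 6.1]
opening: 0.1
gripper_force: 60.6
```

```bash
python3 -c "
from h import *; go(544.5,54.5,109.5,1.9)"
```

```text
t 8.1 pos [545.1  54.6 109.6] psi 76.7 F [-1.7 -1.1  6.1] T [-0.29  0.32  0.01] op 0.1 gf 60.6 j1,j6 [0.1  0.33] tilt [ 0.001 -0.   ]
delta [ 0.0006 -0.0002  0.0001] yaw 1.305
```

servo_tool(delta_pos=[[0,0,0.002],[0,0,0.0025],[0,0,0.0025],[0,0,0.0025],[0,0,0.0025],[0,0,0.0025],[0,0,0.0025],[0,0,0.0025]], yaw=[0,0,0.15,0.3,0.45,0.6,0.6,0.6])

```text
time_s: 8.9
position: [546.1, 55.6, 108.0]
eef_rot: [0.404, 0.915, 0.001, 0.001]
wrist_force: [-1.7, 3.9, 10.4]
opening: 0.093
gripper_force: 61.4
```

```bash
python3 -c "
from h import *; go(544.5,54.5,107.5,1.9)"
```

```text
t 8.9 pos [546.1  55.6 108. ] psi 42.3 F [-1.7  3.9 10.4] T [ 0.7   0.16 -0.  ] op 0.093 gf 61.4 j1,j6 [0.1  0.93] tilt [0.003 0.002]
delta [ 0.0002 -0.0019  0.0005] yaw 0.705
```

servo_tool(delta_pos=[[0,-0.0005,0],[0,-0.0005,0],[0,-0.0005,0],[0,-0.0005,0],[0,-0.0005,0],[0,-0.0005,0],[0,-0.0005,0]], yaw=[0.15,0.3,0.45,0.6,0.73,0.73,0.73])

```text
time_s: 9.6
position: [545.9, 55.0, 107.9]
eef_rot: [0.704, 0.71, 0.002, 0.001]
wrist_force: [-0.4, 2.5, 9.3]
opening: 0.103
gripper_force: 61.6
```

```bash
python3 -c "
from h import *; go(544.5,54.5,112,1.9)"
```

```text
t 9.6 pos [545.9  55.  107.9] psi 0.5 F [-0.4  2.5  9.3] T [ 0.44  0.01 -0.01] op 0.103 gf 61.6 j1,j6 [0.1  1.66] tilt [0.003 0.001]
delta [-0.0005 -0.0013 -0.0041] yaw -0.025
```

servo_tool(delta_pos=[[0,0,0],[0,0,0],[0,0,0]], yaw=[0.05,0.07,0.07])

```text
time_s: 9.9
position: [545.3, 55.2, 108.0]
eef_rot: [0.729, 0.685, 0.001, 0.0]
wrist_force: [-2.9, 2.7, 12.3]
opening: 0.096
gripper_force: 62.8
```

```bash
python3 -c "
from h import *; go(544.5,54.5,112,1.9)"
```

```text
t 9.9 pos [545.3  55.2 108. ] psi -3.5 F [-2.9  2.7 12.3] T [0.61 0.46 0.32] op 0.096 gf 62.8 j1,j6 [0.1  1.73] tilt [0.002 0.002]
delta [-0.0008 -0.0008 -0.004 ] yaw -0.095
```

The stop is felt at about -3°. I'll come back slightly, let the cap rise 4 mm, then release.

servo_tool(delta_pos=[[0,0,0],[0,0,0],[0,0,-0.002],[0,0,-0.004],[0,0,-0.004]], yaw=[-0.07,-0.07,-0.07,-0.07,-0.07])

```text
time_s: 10.4
position: [545.3, 54.8, 111.5]
eef_rot: [0.704, 0.71, 0.001, 0.0]
wrist_force: [-0.6, 0.9, 5.5]
opening: 0.095
gripper_force: 60.4
```

```bash
python3 -c "
from h import *; go(544.5,54.5,112,1.9)"
```

```text
t 10.4 pos [545.3  54.8 111.5] psi 0.5 F [-0.6  0.9  5.5] T [0.25 0.08 0.04] op 0.095 gf 60.4 j1,j6 [0.1  1.66] tilt [0.002 0.001]
delta [-0.0003 -0.0008 -0.0005] yaw -0.025
```

servo_tool(delta_pos=[[0,0,-0.002],[0,0,-0.004],[0,0,-0.006],[0,0,-0.006]], yaw=[0,0,0,0])

```text
time_s: 10.8
position: [544.5, 54.7, 116.2]
eef_rot: [0.704, 0.71, -0.0, -0.0]
wrist_force: [2.1, 4.3, -6.1]
opening: 0.096
gripper_force: 59.8
```

```bash
python3 -c "
from h import *; go(544.5,54.5,112,1.9)"
```

```text
t 10.8 pos [544.5  54.7 116.2] psi 0.5 F [ 2.1  4.3 -6.1] T [ 0.76 -0.58 -0.01] op 0.096 gf 59.8 j1,j6 [0.1  1.66] tilt [-0.001  0.001]
delta [-0.0002  0.      0.0042] yaw -0.025
```

servo_tool(delta_pos=[[0,0,0.001],[0,0,0.001],[0,0,0.001]], yaw=[-0.04,-0.08,-0.08])

```text
time_s: 11.1
position: [544.4, 54.2, 115.9]
eef_rot: [0.675, 0.738, -0.0, 0.0]
wrist_force: [-0.8, 0.8, 2.1]
opening: 0.091
gripper_force: 61.5
```

```bash
python3 -c "
from h import *; go(544.5,54.5,112,1.9)"
```

```text
t 11.1 pos [544.4  54.2 115.9] psi 5.1 F [-0.8  0.8  2.1] T [ 0.17 -0.01 -0.05] op 0.091 gf 61.5 j1,j6 [0.1  1.58] tilt [-0. -0.]
delta [0.0003 0.0001 0.0039] yaw 0.055
```

servo_tool(delta_pos=[[0,0,0],[0,0,0],[0,0,0]], yaw=[-0.06,-0.06,-0.06])

```text
time_s: 11.4
position: [544.5, 54.2, 115.9]
eef_rot: [0.654, 0.757, -0.0, 0.0]
wrist_force: [-0.5, 0.2, 2.9]
opening: 0.099
gripper_force: 62.4
```

```bash
python3 -c "
from h import *; go(544.5,54.5,112,1.9)"
```

```text
t 11.4 pos [544.5  54.2 115.9] psi 8.3 F [-0.5  0.2  2.9] T [ 0.09  0.12 -0.29] op 0.099 gf 62.4 j1,j6 [0.1  1.52] tilt [-0. -0.]
delta [0.0003 0.0001 0.0039] yaw 0.112
```

The notch resists turning back and the height is 57 mm, so the cap is locked. I'll centre it, release and rise.

servo_tool(delta_pos=[[0,0,0],[0,0,0],[0,0,0]], yaw=[0.11,0.11,0.11])

```text
time_s: 11.7
position: [544.7, 54.3, 115.9]
eef_rot: [0.693, 0.721, 0.0, 0.0]
wrist_force: [-0.7, 0.6, 3.7]
opening: 0.095
gripper_force: 61.7
```

servo_tool(delta_pos=[[0,0,0],[0,0,0],[0,0,0],[0,0,-0.03],[0,0,-0.08],[0,0,-0.11],[0,0,-0.11],[0,0,-0.11]], yaw=[0,0,0,0,0,0,0,0], claw=0.4)

```text
time_s: 12.5
position: [544.9, 54.3, 226.2]
eef_rot: [0.693, 0.72, 0.0, 0.0]
wrist_force: [0.3, 0.0, 0.1]
opening: 0.399
gripper_force: 0.0
```

```bash
python3 -c "
from h import *; go(540.5,240,226,1.9)
c=snap('side','s5'); f=c['frame'][:,:,::-1]
a=cv2.resize(f[160:270,285:405],None,fx=5,fy=5,interpolation=3)
cv2.imwrite('pics/crop5.png',a)"
```

```text
t 12.5 pos [544.9  54.3 226.2] psi 2.2 F [0.3 0.  0.1] T [-0.    0.01 -0.04] op 0.399 gf 0.0 j1,j6 [0.1  1.63] tilt [ 0.001 -0.   ]
delta [0.1857 0.0027 0.0002] yaw 0.005
```

View pics/crop5.png

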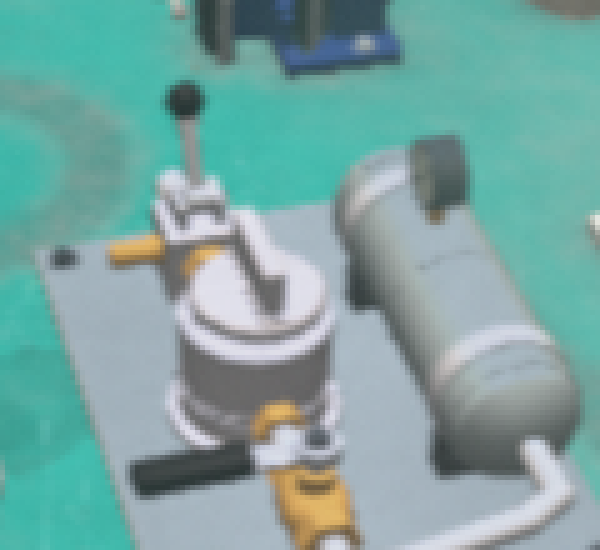

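The cap is seated with its bar along the pipe, and the knob still leans away at crop (185,100). Next is the vent lever, with the fingers shut: go beyond the knob, descend, and push towards -y.

servo_tool(delta_pos=[[0.178,0.0,0],[0.178,0.0,0],[0.178,0.0,0],[0.178,0.0,0],[0.178,0.0,0.04],[0.178,0,0.08],[0.178,0,0.105],[0.178,0,0.105]], yaw=[0.005,0.005,0.005,0.005,0.005,0.005,0.005,0.005], claw=0.0)

```text
time_s: 13.35
position: [534.5, 231.0, 115.9]
eef_rot: [0.695, 0.719, -0.004, -0.002]
wrist_force: [0.6, -0.3, 0.1]
opening: -0.0
gripper_force: 0.0
```

```bash
python3 -c "
from h import *; go(540,180,121,1.9)"
```

```text
t 13.35 pos [534.5 231.  115.9] psi 1.9 F [ 0.6 -0.3  0.1] T [-0.04  0.04 -0.  ] op -0.0 gf 0.0 j1,j6 [0.41 1.95] tilt [-0.008 -0.004]
delta [-0.0511  0.0037 -0.005 ] yaw 0.0
```

servo_tool(delta_pos=[[-0.01,0.004,0],[-0.02,0.004,0],[-0.03,0.004,-0.002],[-0.04,0.004,-0.003],[-0.05,0.004,-0.003],[-0.055,0.004,-0.003],[-0.055,0.004,-0.003]], yaw=[0,0,0,0,0,0,0])

```text
time_s: 14.05
position: [543.7, 176.5, 124.1]
eef_rot: [0.696, 0.718, 0.0, 0.0]
wrist_force: [-0.6, 1.3, -1.7]
opening: 0.004
gripper_force: 0.0
```

Run:
```python
from h import *
go(540,180,220,1.9)
c=snap('side','s6'); print(proj(c,[[539.9,193.4,113.5],[541.5,145.5,113.5]]).round(1).tolist())
f=c["frame"]; g=f[160:215,300:350].max(2); 
k,l,st,ce=cv2.connectedComponentsWithStats((g<60).astype(np.uint8)); print([(s[4],(e+[300,160]).round(1).tolist()) for s,e in zip(st[1:],ce[1:])])
cv2.imwrite('pics/crop6.png',cv2.resize(f[140:270,285:405,::-1],None,fx=4,fy=4,interpolation=3))
```

```text
t 14.05 pos [543.7 176.5 124.1] psi 1.8 F [-0.6  1.3 -1.7] T [-0.01  0.04  0.03] op 0.004 gf 0.0 j1,j6 [0.31 1.85] tilt [ 0. -0.]
delta [ 0.0036 -0.0036 -0.0959] yaw -0.001
[[321.6, 180.0], [326.3, 189.8]]
[(np.int32(30), [314.1, 163.0]), (np.int32(7), [321.0, 170.0]), (np.int32(7), [321.3, 181.1])]
```

View pics/crop6.png

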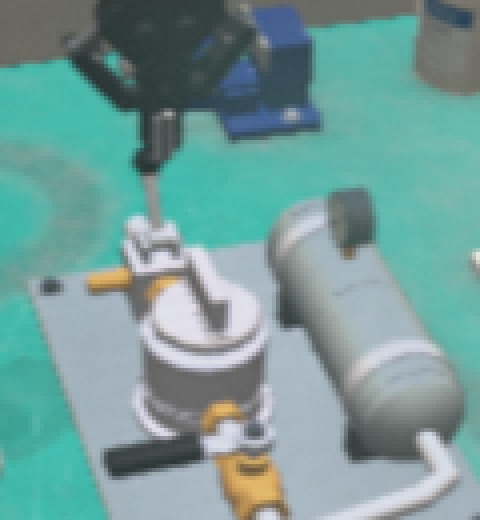

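Run:
```python
from h import *
c=load("s6"); o=np.array([544.5,54.5]); 
for a in(-.45,-.2,0,.2,.45):
    y=115-55*np.sin(a); print(a,[((proj(c,[o[0]-.033*yy,o[1]+yy,z])[0]-[285,140]+.5)*4).round().tolist() for yy,z in((y,64+55*np.cos(a)),(115,64))])
print(((proj(c,[[543.7,176.5,107],[543.7,176.5,124],[543.7,165.5,107]])-[285,140]+.5)*4).round().tolist())
```

```text
-0.45 [[148.0, 162.0], [158.0, 241.0]]
-0.2 [[153.0, 167.0], [158.0, 241.0]]
0 [[158.0, 174.0], [158.0, 241.0]]
0.2 [[162.0, 185.0], [158.0, 241.0]]
0.45 [[167.0, 201.0], [158.0, 241.0]]
[[160.0, 183.0], [160.0, 162.0], [163.0, 192.0]]
```

Run:
```python
from h import *
a=load("s5")["frame"].astype(int);b=load("s6")["frame"].astype(int)
d=np.abs(a-b).max(2)[165:200,312:336]
for i,row in enumerate(d): print(165+i,''.join('#' if v>40 else '.' for v in row), ''.join('%4d'%v for v in b[165+i,312:336].max(1)))
```

```text
165 #############...........  124  83  58  59  60  58  58  58  58  60  61  62  61  60  62  63  66  67  66  67  73  78  79  79
166 .############...........  163 124  82  61  57  59  62  61  61  61  62  64  61  61  64  63  63  63  65  72  78  82  80  80
167 ..###########.##........  181 162 130  99  89  97 101  87  63  59  61  62  67  80 103 108  84  65  75  92 104 106 106 107
168 .......######.###.......  186 184 175 160 150 157 159 128  78  59  62  76  90 110 154 163 118  78  94 137 161 165 162 163
169 ........#####.##...#....  186 186 186 182 179 180 175 138  82  58  68  98 114 107 114 121  97  78 113 155 175 175 175 174
170 ........######.....#....  187 188 187 185 184 185 176 139  83  58  67  90 102  89  83  90  82  78 117 155 169 170 170 171
171 ........########...#....  187 186 187 185 184 184 176 140  82  58  67  84  93  87  80  89  81  75 112 150 165 166 166 167
172 .......##########.......  186 186 185 184 185 185 177 139  82  58  66  86  96  84  82  90  82  76 111 148 164 166 168 170
173 .......############.....  185 186 185 182 183 185 177 140  81  58  66  85  95  85  81  9
[... 2609 characters left out ...]
18 227 220 183 151 145 153 171 188 191 188 187 188 188 189 188 189 187
195 ........................  177 179 181 181 189 217 230 231 227 206 167 148 150 169 195 206 196 188 187 187 185 187 186 187
196 ........................  180 180 180 176 181 209 224 226 226 221 188 155 153 169 205 224 209 190 185 185 185 185 187 189
197 ........................  181 184 182 169 165 190 205 216 217 210 194 179 187 208 222 227 218 191 181 184 186 187 188 190
198 ........................  181 182 183 172 164 170 173 191 204 192 197 214 221 224 226 227 224 192 170 183 189 189 190 188
199 ........................  179 183 184 183 176 168 154 176 207 193 184 202 204 201 195 189 197 187 173 185 189 191 189 188
```

The difference image shows the fingertips at about (324.5,179), in front of the unmoved knob. They end near TCP height, well above where I assumed, so they passed over it. I'll go back over and push about 25 mm lower.

servo_tool(delta_pos=[[0,-0.003,-0.025],[0.03,-0.003,-0.025],[0.055,-0.003,-0.025],[0.055,-0.003,0.0],[0.055,-0.003,0.026],[0.055,-0.003,0.026],[0.055,-0.003,0.026]], yaw=[0,0,0,0,0,0,0])

```text
time_s: 14.8
position: [538.5, 232.4, 97.9]
eef_rot: [0.695, 0.719, -0.0, -0.0]
wrist_force: [0.7, 0.1, -0.1]
opening: 0.005
gripper_force: 0.0
```

```bash
python3 -c "
from h import *; go(540,178,98,1.9)"
```

```text
t 14.8 pos [538.5 232.4  97.9] psi 1.9 F [ 0.7  0.1 -0.1] T [-0.04  0.01 -0.02] op 0.005 gf 0.0 j1,j6 [0.41 1.94] tilt [-0.001 -0.   ]
delta [-0.0544 -0.0004 -0.    ] yaw 0.0
```

servo_tool(delta_pos=[[-0.01,0.001,0],[-0.02,0.001,0],[-0.03,0.001,0],[-0.038,0.001,0],[-0.046,0.001,0],[-0.054,0.001,0],[-0.056,0.001,0],[-0.056,0.001,0]], yaw=[0,0,0,0,0,0,0,0])

```text
time_s: 15.6
position: [541.7, 175.7, 97.8]
eef_rot: [0.696, 0.718, -0.0, 0.0]
wrist_force: [-0.2, -0.8, 0.7]
opening: -0.002
gripper_force: 0.0
```

Run:
```python
from h import *
go(540,178,98,1.9)
c=snap('side','s7');b=c["frame"].astype(int)
for i in range(172,200): print(i,''.join('%4d'%v for v in b[i,314:338].max(1)))
```

```text
t 15.6 pos [541.7 175.7  97.8] psi 1.8 F [-0.2 -0.8  0.7] T [ 0.02 -0.03 -0.04] op -0.002 gf 0.0 j1,j6 [0.31 1.85] tilt [-0. -0.]
delta [ 0.0023 -0.0016 -0.0002] yaw -0.001
172   55  59  64  65  65  62  59  57  57  58  62  64  62  59  60  62  61  61  61  63  62  66  93 133
173   54  55  57  56  58  57  57  57  58  57  58  60  60  61  60  60  61  72  87  91  90 100 128 158
174   54  54  54  53  55  55  56  56  57  60  58  59  59  62  61  62  81 113 145 153 151 159 169 175
175   69  55  64  69  65  56  56  58  60  60  62  64  66  65  60  75 119 159 175 180 180 180 181 179
176  119 107 116 122 100  68  56  57  61  74  87  98 104  93  72  92 145 176 183 182 183 183 183 179
177  175 174 177 174 140  86  57  58  76 101 118 126 137 122  91 103 152 180 183 183 182 182 182 182
178  188 188 191 183 149  93  59  61  85 103 101  96 105 100  81 103 154 180 185 185 183 183 184 182
179  187 186 187 182 151 100  63  61  78  93  87  79  86  85  75 104 154 180 185 185 184 185 184 183
180  186 186 185 179 152 102  62  58  75  88  87  80  86  86  78 107 155 181 186 184 185 184 184 182
181  186 185 186 1
[... 1200 characters left out ...]
83 185 186 188 192 194 192 188 183 156 108  70  61  82 116 153 180 188 190 191 191 188 189 190
194  182 184 187 199 218 228 223 201 187 164 122  87  92 132 167 183 188 188 189 190 189 189 189 188
195  180 182 191 217 230 231 228 218 194 158 114  95 125 169 191 191 187 187 187 188 188 187 188 187
196  182 176 182 210 225 227 227 225 202 155 104 102 155 205 207 192 187 185 185 186 189 189 188 188
197  182 169 167 190 205 216 218 213 202 159 104 103 162 213 217 192 182 185 186 188 190 189 190 188
198  184 175 164 171 174 193 206 192 181 153 106 115 175 219 225 193 172 183 189 191 191 189 189 186
199  185 183 177 168 156 176 207 194 169 151 118 126 165 186 199 188 173 186 191 190 190 190 188 186
```

The knob is now at (326,190), matching the predicted shut position (326.3,189.8). Now I'll rise and cross to the supply handle.

servo_tool(delta_pos=[[0.004,0,-0.05],[0.004,0,-0.1],[0.004,0,-0.122],[-0.03,-0.012,-0.122],[-0.189,-0.068,-0.122],[-0.189,-0.068,-0.122],[-0.189,-0.068,-0.122],[-0.189,-0.068,-0.122]], yaw=[0,0,0,0,0,0,0,0])

```text
time_s: 16.45
position: [478.4, -17.5, 220.0]
eef_rot: [0.696, 0.718, -0.0, 0.0]
wrist_force: [-0.5, -0.2, -0.0]
opening: 0.003
gripper_force: 0.0
```

```bash
python3 -c "
from h import *; go(480,-15,100,1.9)"
```

```text
t 16.45 pos [478.4 -17.5 220. ] psi 1.8 F [-0.5 -0.2 -0. ] T [ 0.04 -0.02 -0.02] op 0.003 gf 0.0 j1,j6 [-0.04  1.5 ] tilt [-0.    -0.001]
delta [0.0025 0.0018 0.12  ] yaw -0.002
```

servo_tool(delta_pos=[[0.003,0.003,0.05],[0.003,0.003,0.1],[0.003,0.003,0.135],[0.003,0.003,0.16],[0.003,0.003,0.16],[0.003,0.003,0.16]], yaw=[0,0,0,0,0,0])

```text
time_s: 17.05
position: [483.0, -11.5, 60.3]
eef_rot: [0.695, 0.719, -0.0, -0.0]
wrist_force: [-0.1, -0.5, 0.3]
opening: -0.002
gripper_force: 0.0
```

```bash
python3 -c "
from h import *
for p in((483,-30.5),(481.7,-65.7),(490.9,-87.4),(498.2,-96.8),(505,-103)): go(*p,60,1.9)"
```

```text
t 17.05 pos [483.  -11.5  60.3] psi 1.9 F [-0.1 -0.5  0.3] T [ 0.   -0.02 -0.  ] op -0.002 gf 0.0 j1,j6 [-0.02  1.51] tilt [-0.001 -0.   ]
delta [-0.019  -0.0006  0.0003] yaw 0.0
t 17.05 pos [483.  -11.5  60.3] psi 1.9 F [-0.1 -0.5  0.3] T [ 0.   -0.02 -0.  ] op -0.002 gf 0.0 j1,j6 [-0.02  1.51] tilt [-0.001 -0.   ]
delta [-0.0541 -0.0031  0.0003] yaw 0.0
t 17.05 pos [483.  -11.5  60.3] psi 1.9 F [-0.1 -0.5  0.3] T [ 0.   -0.02 -0.  ] op -0.002 gf 0.0 j1,j6 [-0.02  1.51] tilt [-0.001 -0.   ]
delta [-0.0761  0.0054  0.0003] yaw 0.0
t 17.05 pos [483.  -11.5  60.3] psi 1.9 F [-0.1 -0.5  0.3] T [ 0.   -0.02 -0.  ] op -0.002 gf 0.0 j1,j6 [-0.02  1.51] tilt [-0.001 -0.   ]
delta [-0.0858  0.0124  0.0003] yaw 0.0
t 17.05 pos [483.  -11.5  60.3] psi 1.9 F [-0.1 -0.5  0.3] T [ 0.   -0.02 -0.  ] op -0.002 gf 0.0 j1,j6 [-0.02  1.51] tilt [-0.001 -0.   ]
delta [-0.0922  0.0189  0.0003] yaw 0.0
```

servo_tool(delta_pos=[[-0.015,-0.001,0],[-0.03,-0.002,0],[-0.045,-0.003,0],[-0.056,-0.003,0],[-0.067,0.001,0],[-0.077,0.006,0],[-0.086,0.013,0],[-0.092,0.019,0]], yaw=[0,0,0,0,0,0,0,0])

```text
time_s: 17.85
position: [505.9, -104.0, 60.0]
eef_rot: [0.696, 0.718, -0.0, 0.0]
wrist_force: [0.5, -0.1, 0.6]
opening: 0.001
gripper_force: 0.0
```

servo_tool(delta_pos=[[-0.004,0.006,0],[-0.004,0.006,0],[-0.004,0.006,0]], yaw=[0,0,0])

```text
time_s: 18.15
position: [510.9, -106.7, 59.6]
eef_rot: [0.695, 0.719, -0.0, -0.0]
wrist_force: [0.5, -0.8, 0.5]
opening: -0.001
gripper_force: 0.0
```

```bash
python3 -c "
from h import *; go(470,-100,200,1.9)"
```

```text
t 18.15 pos [ 510.9 -106.7   59.6] psi 1.9 F [ 0.5 -0.8  0.5] T [ 0.07 -0.01 -0.03] op -0.001 gf 0.0 j1,j6 [-0.21  1.33] tilt [-0.001  0.   ]
delta [ 0.0081 -0.0407 -0.1404] yaw -0.0
```

servo_tool(delta_pos=[[0,-0.03,0],[0,-0.04,-0.03],[0,-0.04,-0.08],[0,-0.04,-0.13],[0,-0.06,-0.16],[0.05,-0.1,-0.18],[0.35,-0.16,-0.18],[0.35,-0.16,-0.18]], yaw=[0,0,0,0,0,0,0,0])

```text
time_s: 18.95
position: [393.7, 25.3, 237.1]
eef_rot: [0.696, 0.718, 0.001, 0.001]
wrist_force: [1.3, -0.1, -0.6]
opening: -0.001
gripper_force: 0.0
```

servo_tool(delta_pos=[[0.25,-0.06,0],[0.25,-0.06,0],[0.25,-0.06,0],[0.25,-0.06,0],[0.25,-0.06,0],[0.25,-0.06,0],[0.25,-0.06,0],[0.25,-0.06,0]], yaw=[0,0,0,0,0,0,0,0])

```text
time_s: 19.75
position: [326.4, 271.4, 236.2]
eef_rot: [0.695, 0.719, -0.0, 0.0]
wrist_force: [-1.3, -0.0, -0.4]
opening: 0.003
gripper_force: 0.0
```

```bash
python3 -c "
from h import *; go(470,-100,200,1.9)
f=snap('side','s8')['frame'][:,:,::-1]; t=snap('top','t8')['frame'][:,:,::-1]
a=cv2.resize(f[160:310,285:405],None,fx=3.5,fy=4,interpolation=3)[:,:400];a=cv2.resize(f[160:310,285:385],None,fx=4,fy=4,interpolation=3)
b=cv2.resize(t[150:300,230:330],None,fx=4,fy=4,interpolation=3); b=cv2.resize(t[150:270,230:370],(400,343),interpolation=3)
b=np.vstack([b,np.zeros((257,400,3),np.uint8)])
cv2.imwrite('pics/crop8.png',np.hstack([a,b]))"
```

```text
t 19.75 pos [326.4 271.4 236.2] psi 1.9 F [-1.3 -0.  -0.4] T [-0.01  0.03  0.05] op 0.003 gf 0.0 j1,j6 [0.69 2.23] tilt [-0.    -0.001]
delta [-0.3759  0.1311  0.0364] yaw 0.0
```

View pics/crop8.png

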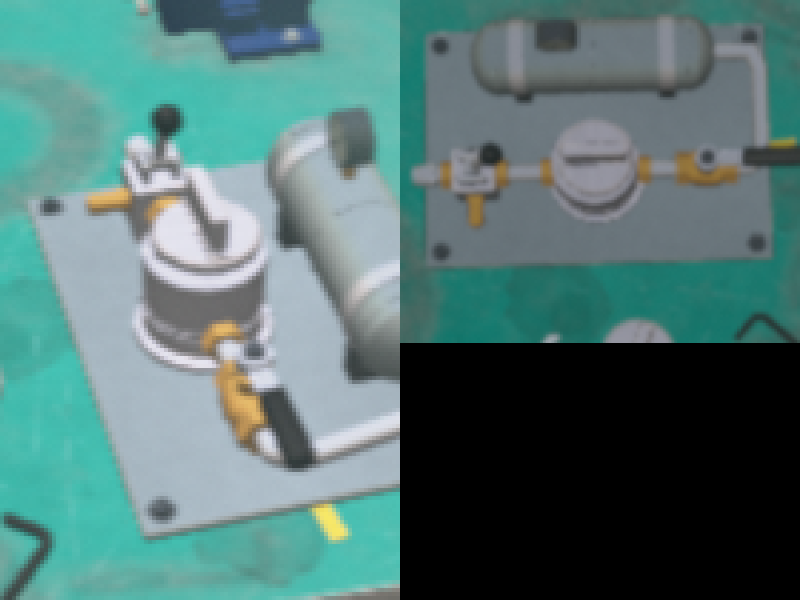

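The final views show all three done. The cap bar lies along the pipe (top crop about (595,158)), the vent knob leans towards the filter (490,153), and the supply handle is in line with the pipe (770,157). The arm is clear of everything.

```bash
python3 -c "
from bench import r
print(r.close_job())"
```

```text
the job is handed in; nothing more can be done
None
```

The job is handed in at about 20 s: the cap is locked, then the vent was flipped shut, then the supply turned fully on; the final pictures show all three in place, and I never moved to any other part or tool.

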